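# Take the snap-in dark-glass cover out of a lamphouse port

### The arm

A 6-joint arm with a two-finger parallel gripper is mounted at the origin on the work surface. World frame = base frame: x ahead of the robot, y to its left, z up, the work surface at z = 0. Lengths are in m, angles in rad, forces in N, time in s.
With the tool pointing down it reaches from about 0.375 to 0.9 m from the base axis. Payload 3.1 kg.
Tool frame: the origin (TCP) lies midway between the tips of the shut fingers; the grasp point (between the pads) lies 19 mm behind it; z points along the fingers, x is the direction in which the jaws open and shut, and the axes are right-handed (so a half turn about z gives the same grasp; the last joint's range is limited). The gripper opens to 87 mm and grips with 3 to 60 N. Pads are 19 mm wide; open, the fingers measure 117 mm over their backs; the gripper's body (75 mm by 190 mm) begins 51 mm behind the grasp point.
Start: joints at [-1.512, 0.527, 1.433, -0, 1.181, -0.178], TCP at [0.147, -0.607, 0.223] pointing down, gripper open.
Joint ranges: [-3.08, 3.08], [-0.75, 2.2], [0.22, 2.44], [-1.43, 4.57], [0, 2.65], [-2.85, 2.85]. Speed limits (rad/s): [2.79, 2.79, 3.14, 3.14, 3.14, 3.14].

### API

Orientations are given as [roll, pitch, yaw] about the fixed x, y, z axes, in that order (R = Rz(yaw) Ry(pitch) Rx(roll)).
In Python, from bench import arm gives the robot as it stands. Calls block until the motion is done:
- arm.goto(position, orientation): joint-space move of the TCP to a pose.
- arm.move_linear(position, rotation=None, feed=0.15): straight line of the TCP; rotation=None keeps the orientation; feed is the mean speed in m/s.
- arm.movej(angles): joint-space move.
- arm.set_gripper(opening, grip_force=None): finger opening in m; grip_force is the grip in N (None keeps the last); returns when the fingers have stopped.
- arm.sleep(seconds).
- arm.inverse_kinematics(position, orientation): joint angles nearest the present ones, or None.
- arm.state(): the state.
- arm.grab_frame(name): name is "scene" or "top"; returns (picture, depth): 400x640x3 uint8, red, green, blue; 400x640 float32, m along the optical axis (not along the pixel's ray), 0 where there is no reading.
- arm.camera_info(name): a dict with "intrinsics" (3x3 intrinsics, pixels), "k1" (the pictures are not rectified: a ray, as slopes to the right and down, at radius r is drawn at 1 + k1 r^2 times it, then the intrinsics apply), "position" and "orientation" of the camera in the world. Camera axes: x right, y down, z forward; pixel columns grow to the right and rows downward; lengths in m; the calibration is good to about 2 mm. A picture is of the moment at which its call begins. camera_info takes no time and is no camera call.
A pose or a line that the arm cannot do raises arm.PlanningError and nothing moves.
- arm.finish_job(): hands the job in, once; it reports no verdict.
The state is a dict: "t": time; "qpos": joint angles; "qvel": joint speeds; "joint_efforts": joint torques, N m; "ee_pos": TCP position; "tcp_rot": TCP orientation; "wrist_force": force on the tool from outside, world axes, zero at the start; "moment": the same for the moment, N m; "opening": finger opening in m.
Only numpy, scipy, OpenCV 4.12 (cv2) and the standard library are available. Lean on these libraries where they do the work, as an engineer would, in place of code of your own. Each camera call takes 0.05 s, during which the arm holds its last target.

### The job

Swing the lamphouse's iron port lid right up so that it stands open by itself. Then squeeze the two upright spring ears of the dark-glass cover in the port gently and evenly towards each other, no harder than it takes for the catches to let go, draw the cover straight up without forcing it against the iron, and set it down softly, ears up, in the middle of the cork mat. Leave the lid standing open and everything else on the bench where it is.

Things in the scene. Friction and masses are not known exactly. Their poses are not given: they have to be found in the camera images.
- lamphouse: Fixed lamphouse of riveted black sheet iron, oak sole 340 x 220 mm. Origin at the centre of its underside on the bench; x along its length to the brass lens cone, y to its left, z up. Box 300 x 190 mm (x, y), hollow, flat roof 170 mm above the bench, 5 mm thick. A round draught cowl, 80 mm across, 56 mm above the roof, stands on it at (-108, 0) mm; the port is at (35, 0) mm.
- port (a point): Centre of the port in the roof, at the roof's upper face (170 mm above the bench). The opening is 60 x 56 mm (lamphouse x, y).
- lid (a joint): Angle of the dished iron lid over the port, rad: 0 shut, grows as it swings up, stop at 1.85 (leaning back). The pivot runs along the lamphouse's x, on the +y side of the port. Lid 110 x 110 mm, 41 mm deep, open below, so it covers the cover without touching it; 0.4 kg. The pivot is stiff: the lid stays where it is left; 4 to 7 N at the tongue moves it. It may start slightly ajar.
- lid_grip (a point): Middle of the lid's tongue, a flat steel bar 12 mm wide (along the pivot), 8 mm thick, 38 mm long, straight out of the edge opposite the pivot. This point is 22 mm out from the edge; with the lid shut it is 132 mm towards -y of the pivot, 26 mm above it, 29 mm above the roof (25 mm free below). Pinched along the pivot direction it can turn between the fingers; lid up, it points up.
- lid_hinge (a point): Point on the lid's pivot axis: (35, 58, 173) mm in the lamphouse frame.
- cover: Loose snap-in cover in the port under the lid, about 0.2 kg: brass frame 84 x 76 x 4 mm (x, y, z) with a dark glass pane, lying on the roof. Origin at the centre of the frame's underside, z up, x along the lamphouse's x. A spigot 16 mm deep below it stands in the port with 1 mm of play each way; over 15 N between cover and lamphouse, any way, is forcing. Set down, it stands on the spigot.
- ears (a point): Point 20 mm above the cover's origin, between its two upright steel ears. They face each other along x, each 24 mm wide (y), 4 mm thick, from 7 to 33 mm above the origin. They were set by hand, unevenly: at rest the outer face of each lies anywhere from 22 to 32 mm from the origin, each for itself, to be found by feel. Each slides in along x with its catch, against a spring, and springs back.
- catches (a point): Point 9 mm below the cover's origin, between its two catches. Each hooks 4 mm under the roof's edge with 1.5 mm of slack in height; each ear must be pushed in 4 mm (5 if the cover stands aside in its play) to free its catch. An ear takes 4 N at first touch, 9.5 N at 5 mm, 12 N at its stop at 7 mm. The ears bend if both together bear over 36 N, as when clamped hard on their stops.
- mat: Fixed cork mat, 180 x 160 x 4 mm (x, y, z); origin at the centre of its underside on the bench.
- canister: Bystander: dented round film tin, 160 mm across, 42 mm high; origin at the centre of its underside.
- flange_a: Bystander: spoked brass spool flange lying flat, 124 mm across, 4 mm thick, hub 34 mm across and 12 mm high; origin at the centre of its underside.
- flange_b: Bystander: the other spool flange, just like flange_a.
- chimney: Bystander: squat amber glass lamp chimney standing upright, 72 mm at its widest, 105 mm high; origin at the centre of its underside.
- crank: Bystander: steel crank lying flat, its arm 90 mm long along its x, a walnut handle standing up 62 mm high at its +x end; origin under the middle of the arm.
- oilcan: Bystander: copper oil can standing upright, 64 mm across, with a thin bent spout up to 123 mm high; origin at the centre of its underside.
- driver: Bystander: screwdriver with a wooden handle, 170 mm long, lying along its x; origin on the bench under its middle.
Mind the look-alikes: they are no part of the job. Of the things that look like the mat, the larger one is meant.

How it is judged:
By the outcome, as a careful person would: the job done as asked, in the order asked, and still so for the second after the job is handed in, with the robot touching nothing.
It also fails if it takes over 72 s, if anything falls off the work surface, if the arm or the gripper's body presses on something with over 40 N, if the wrist force passes 120 N, or if a joint passes its speed limit or range.

## Working session

There is one attempt and no reset: what is moved stays moved. The work goes in short steps, each a Python script; the robot and the scene stay as the last script left them, time stands still between calls to the robot, and variables do not carry over. Pictures are saved under pics/ and viewed, and the job is handed in when it is done.

```bash
ls; mkdir -p pics
python3 - <<'E'
from bench import arm
import cv2,numpy as np
for n in("scene","top"):
    p,d=arm.grab_frame(n); cv2.imwrite(f"pics/{n}0.png",cv2.cvtColor(p,cv2.COLOR_RGB2BGR)); np.savez(f"{n}0.npz",p=p,d=d)
    print(arm.camera_info(n))
s=arm.state();print(s)
E
```

```text
pics
{'intrinsics': array([[449.09964795,   0.        , 314.35205514],
       [  0.        , 449.09964795, 209.61754324],
       [  0.        ,   0.        ,   1.        ]]), 'k1': -0.011572936523108602, 'position': array([ 0.97501281, -0.86990158,  0.92828558]), 'orientation': array([-2.28241132,  0.01316213,  0.45646382])}
{'intrinsics': array([[433.8158731 ,   0.        , 321.14082677],
       [  0.        , 433.8158731 , 196.8872475 ],
       [  0.        ,   0.        ,   1.        ]]), 'k1': 0.030286094741463248, 'position': array([ 0.41389799, -0.02817815,  1.40830959]), 'orientation': array([-3.02968958e+00,  2.67343862e-03, -1.58500943e+00])}
{'t': 0.1, 'qpos': array([-1.51151350e+00,  5.28398441e-01,  1.43377271e+00,  4.63150400e-05,
        1.18141047e+00, -1.78491948e-01]), 'qvel': array([ 0.00177698, -0.00373474, -0.00378204, -0.0008854 ,  0.00083863,
       -0.00086816]), 'joint_efforts': array([ 6.65355637e-04, -4.40983665e+01, -1.77150661e+01,  6.35591475e-02,
        5.32842509e-02, -4.34730225e-05]), 'ee_pos': array([ 0.14721954, -0.60673378,  0.22165445]), 'tcp_rot': array([-3.14119739e+00,  1.94975888e-03, -1.33303880e+00]), 'wrist_force': array([0.32993225, 0.24064847, 0.0253323 ]), 'moment': array([ 0.05440006, -0.05511469, -0.03049748]), 'opening': 0.08713216512684854}
```

View pics/scene0.png

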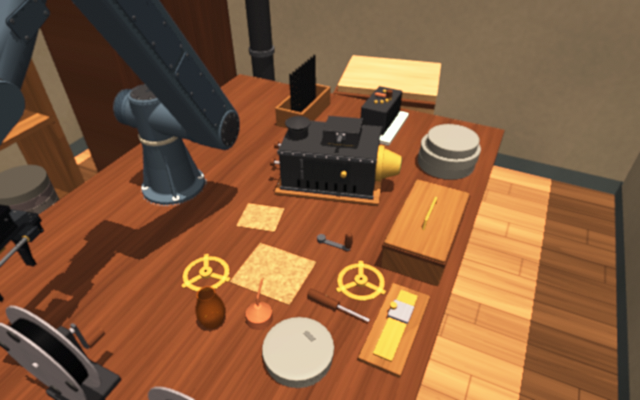

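View pics/top0.png

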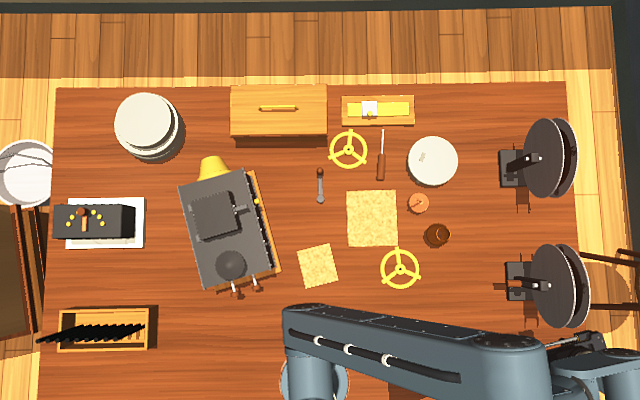

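The top view shows the lamphouse at about (225,228), its lid at (217,213) with the tongue pointing right at (240,210), the cowl at (231,265) and the lens cone at (213,168). There are two cork mats, the larger at (371,218) and a smaller one at (317,265). I'll measure both and take enlarged crops.

```bash
cat > h.py <<'E'
import numpy as np,cv2
from scipy.spatial.transform import Rotation as Ro
def cam(info):
    return info["intrinsics"],info["k1"],np.array(info["position"]),Ro.from_euler("xyz",info["orientation"]).as_matrix()
def rays(info,uv):
    K,k1,p,R=cam(info); uv=np.asarray(uv,float).reshape(-1,1,2)
    s=cv2.undistortPoints(uv,K,np.array([k1,0,0,0,0.])).reshape(-1,2)
    return p,np.c_[s,np.ones(len(s))]@R.T   # scaled to z=1 along the optical axis
def onplane(info,uv,z):
    p,r=rays(info,uv); return p+r*((z-p[2])/r[:,2])[:,None]
def cloud(info,d):
    h,w=d.shape; u,v=np.meshgrid(np.arange(w),np.arange(h))
    p,r=rays(info,np.c_[u.ravel(),v.ravel()]); return (p+r*d.reshape(-1,1)).reshape(h,w,3)
def proj(info,P):
    K,k1,p,R=cam(info); q=(np.atleast_2d(P)-p)@R; s=q[:,:2]/q[:,2:]; s=s*(1+k1*(s**2).sum(1,keepdims=True))
    return s*[K[0,0],K[1,1]]+K[:2,2]
E
python3 - <<'E'
from bench import arm
from h import *
f=np.load("top0.npz");p,d=f["p"],f["d"];I=arm.camera_info("top");C=cloud(I,d)
z=C[...,2]
reg=np.zeros(z.shape,bool);reg[150:310,170:285]=1
def fit(m,nm):
    m=cv2.morphologyEx(m.astype(np.uint8),cv2.MORPH_OPEN,np.ones((3,3)))
    n,l,s,c=cv2.connectedComponentsWithStats(m)
    i=1+np.argmax(s[1:,4]);q=C[l==i]
    r=cv2.minAreaRect((q[:,:2]*1000).astype(np.float32))
    print(nm,s[i],np.round(r[0],1),np.round(r[1],1),round(r[2],2),"z",np.median(q[:,2]).round(4),np.percentile(q[:,2],[5,95]).round(4))
    return q
fit(reg&(abs(z-.17)<.012),"roof")
fit(reg&(z>.19)&(np.arange(400)[:,None]<245),"lid")
fit(reg&(z>.205)&(np.arange(400)[:,None]>245),"cowl")
hsv=cv2.cvtColor(p,cv2.COLOR_RGB2HSV)
print(hsv[218,371],hsv[265,317],hsv[218,340])
for nm,(a,b,c,e) in dict(big=(180,255,335,408),small=(235,295,290,345)).items():
    m=np.zeros(z.shape,bool);m[a:b,c:e]=1
    m&=(hsv[...,2]>180)
    fit(m,nm)
top=p[140:310,160:300];cv2.imwrite("pics/crop_l.png",cv2.cvtColor(cv2.resize(top,None,fx=4,fy=3.5,interpolation=2)[:600],cv2.COLOR_RGB2BGR))
top=p[170:300,285:425];cv2.imwrite("pics/crop_m.png",cv2.cvtColor(cv2.resize(top,None,fx=4,fy=4,interpolation=2),cv2.COLOR_RGB2BGR))
E
```

```text
roof [ 177  168   95  122 4925] [469.7 253.4] [304.7 204.5] 15.39 z 0.1699 [0.1656 0.1741]
lid [ 190  191   58   49 1807] [496.  152.6] [372.1 138.9] 86.04 z 0.2186 [0.2098 0.2249]
cowl [215 250  30  30 718] [370.1 117.6] [ 78.9 294. ] 1.71 z 0.2203 [0.2145 0.2273]
[ 24 124 254] [ 25 119 254] [ 11 184 194]
big [ 335  180   73   75 5421] [ 506.  -168.7] [277.5 242.3] 88.93 z 0.0015 [-0.0045  0.0075]
small [ 290  235   55   60 3247] [354.7 -10.2] [175.3 187.7] 89.18 z 0.001 [-0.0045  0.0064]
```

Run:
```python
from h import *
p=np.load("scene0.npz")["p"][100:210,260:410]
cv2.imwrite("pics/crop_s.png",cv2.cvtColor(cv2.resize(p,None,fx=5,fy=5,interpolation=2),cv2.COLOR_RGB2BGR))
```

```text
(no output)
```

View pics/crop_l.png

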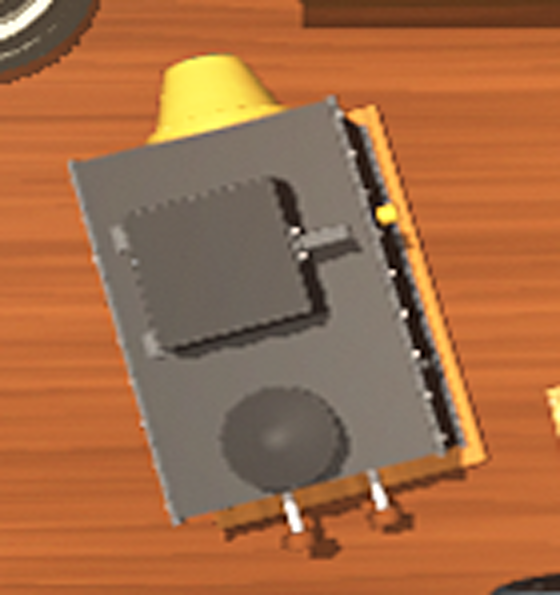

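View pics/crop_m.png

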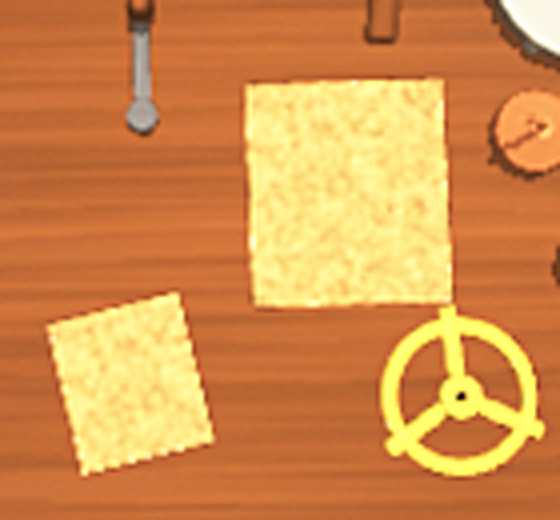

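View pics/crop_s.png

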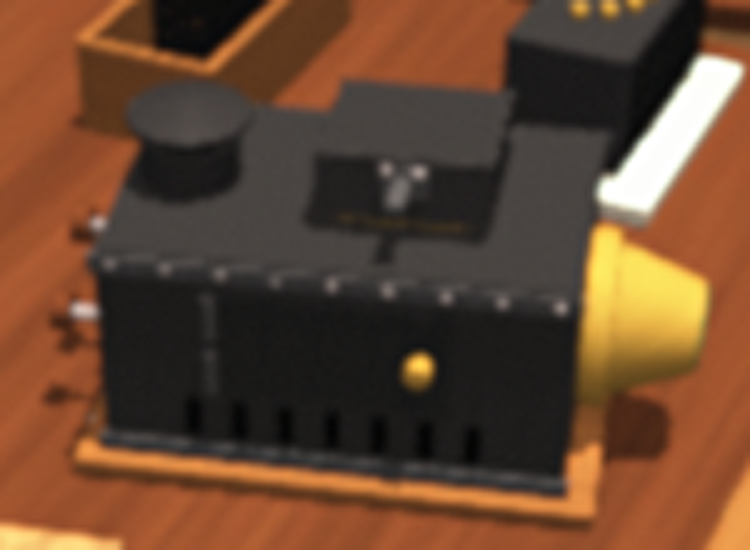

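Candidates for the mat: the cork square at (371,218), which is larger, and the one at (317,265), which is smaller. The crop confirms the one at (371,218) is the larger, so it is the mat. The lid sits slightly ajar. Next I'll refine the geometry by casting edge pixels onto planes.

Run:
```python
from bench import arm
from h import *
f=np.load("top0.npz");p,d=f["p"],f["d"];I=arm.camera_info("top");C=cloud(I,d);z=C[...,2]
hsv=cv2.cvtColor(p,cv2.COLOR_RGB2HSV)
def rect(m,zz,nm,k=5):
    m=cv2.morphologyEx(m.astype(np.uint8),cv2.MORPH_OPEN,np.ones((k,k)))
    n,l,s,c=cv2.connectedComponentsWithStats(m);i=1+np.argmax(s[1:,4])
    cs,_=cv2.findContours((l==i).astype(np.uint8),cv2.RETR_EXTERNAL,cv2.CHAIN_APPROX_NONE)
    uv=max(cs,key=len).reshape(-1,2)
    q=onplane(I,uv,zz)[:,:2]*1000
    r=cv2.minAreaRect(q.astype(np.float32)); print(nm,np.round(r[0],1),np.round(r[1],1),round(r[2],2)); print(np.round(cv2.boxPoints(r),0).tolist())
    return l==i
w=np.zeros(z.shape,bool);w[150:310,170:285]=1
sat=hsv[...,1]
m=w&(abs(z-.172)<.014)&(sat<70)
rect(m,.17,"roof",7)
mm=w&(z>.19)&(sat<70)
lm=mm.copy();lm[245:]=0
L=rect(lm,.215,"lid",9)
yy,xx=np.nonzero(cv2.erode(L.astype(np.uint8),np.ones((5,5))));
P=C[yy,xx];A=np.c_[P[:,:2],np.ones(len(P))];k=np.linalg.lstsq(A,P[:,2],rcond=None)[0];print("lidplane",k,"resid",np.std(A@k-P[:,2]),"mean",P.mean(0))
cm=mm.copy();cm[:247]=0;rect(cm,.226,"cowl",9)
m=np.zeros(z.shape,bool);m[180:255,335:408]=1
rect(m&(hsv[...,2]>215),.004,"mat",3)
# scene cloud lid & tongue
f=np.load("scene0.npz");p,d=f["p"],f["d"];J=arm.camera_info("scene");D=cloud(J,d)
sm=np.zeros(d.shape,bool);sm[112:135,330:362]=1
for (v,u) in [(122,340),(122,350),(135,338),(137,340),(139,340),(141,337),(132,340)]: print(v,u,D[v,u].round(4))
for (v,u) in [(208,238),(209,241),(208,244),(207,246)]: print('t',v,u,C[v,u].round(4))
```

```text
roof [419.  237.1] [189.5 201.8] 15.78
[[300.0, 308.0], [355.0, 114.0], [538.0, 166.0], [483.0, 360.0]]
lid [504.  266.8] [112.7 115.4] 15.93
[[434.0, 307.0], [466.0, 196.0], [574.0, 227.0], [542.0, 338.0]]
lidplane [-0.28571947 -1.07301071  0.65284326] resid 0.055878159284035805 mean [0.50230897 0.26691512 0.22292102]
cowl [366.1 221.1] [75.9 74.4] 89.1
[[328.0, 184.0], [403.0, 183.0], [404.0, 258.0], [329.0, 260.0]]
mat [ 488.4 -203.5] [194.4 207. ] 89.27
[[384.0, -299.0], [591.0, -302.0], [593.0, -108.0], [386.0, -105.0]]
122 340 [0.4928 0.2724 0.2204]
122 350 [0.5187 0.2914 0.2168]
135 338 [0.5138 0.2098 0.2136]
137 340 [0.5273 0.1937 0.219 ]
139 340 [0.5302 0.1873 0.2165]
141 337 [0.5253 0.1764 0.2145]
132 340 [0.5188 0.2128 0.2236]
t 208 238 [ 0.4139 -0.0282  1.4083]
t 209 241 [0.518  0.1954 0.2107]
t 208 244 [0.5205 0.1867 0.2129]
t 207 246 [0.5229 0.1807 0.2157]
```

Run:
```python
from bench import arm
from h import *
f=np.load("top0.npz");p,d=f["p"],f["d"];I=arm.camera_info("top");C=cloud(I,d);z=C[...,2]
hsv=cv2.cvtColor(p,cv2.COLOR_RGB2HSV)
vis=p.copy()
def rect(m,zz,nm,k=5):
    m=cv2.morphologyEx(m.astype(np.uint8),cv2.MORPH_CLOSE,np.ones((3,3)))
    m=cv2.morphologyEx(m.astype(np.uint8),cv2.MORPH_OPEN,np.ones((k,k)))
    n,l,s,c=cv2.connectedComponentsWithStats(m);i=1+np.argmax(s[1:,4])
    cs,_=cv2.findContours((l==i).astype(np.uint8),cv2.RETR_EXTERNAL,cv2.CHAIN_APPROX_NONE)
    uv=max(cs,key=len).reshape(-1,2)
    cv2.drawContours(vis,cs,-1,(0,255,0),1)
    q=onplane(I,uv,zz)[:,:2]*1000
    r=cv2.minAreaRect(q.astype(np.float32)); print(nm,np.round(r[0],1),np.round(r[1],1),round(r[2],2)); print(np.round(cv2.boxPoints(r),0).tolist())
    return l==i
w=np.zeros(z.shape,bool);w[150:310,170:285]=1
sat=hsv[...,1]; print(hsv[180,220],hsv[280,230],hsv[218,330],hsv[190,250])
R=rect(w&(((z>.155)&(z<.25))|(z>1))&(sat<90),.17,"roof",5)
m=np.zeros(z.shape,bool);m[180:260,330:412]=1
H=hsv[...,0]
rect(m&(H>17)&(H<32)&(hsv[...,2]>215)&(sat<160),.004,"mat",5)
P=C[cv2.erode(R.astype(np.uint8),np.ones((3,3)))>0];print(np.histogram(P[:,2],np.arange(.15,.25,.01)))
v=vis[140:310,160:440];cv2.imwrite("pics/vis.png",cv2.cvtColor(cv2.resize(v,None,fx=2.8,fy=2.8,interpolation=2),cv2.COLOR_RGB2BGR))
```

```text
[ 14  50 127] [14 62 82] [ 11 183 195] [ 11 104  49]
roof [470.7 251.4] [300.5 203.5] 15.12
[[299.0, 310.0], [352.0, 114.0], [642.0, 192.0], [589.0, 389.0]]
mat [ 501.6 -188.5] [180.8 161. ] 0.77
[[410.0, -109.0], [412.0, -270.0], [593.0, -268.0], [591.0, -107.0]]
(array([   0, 2242, 2167,   36,   30,   54, 1363, 1028,    3]), array([0.15, 0.16, 0.17, 0.18, 0.19, 0.2 , 0.21, 0.22, 0.23, 0.24]))
```

View pics/vis.png

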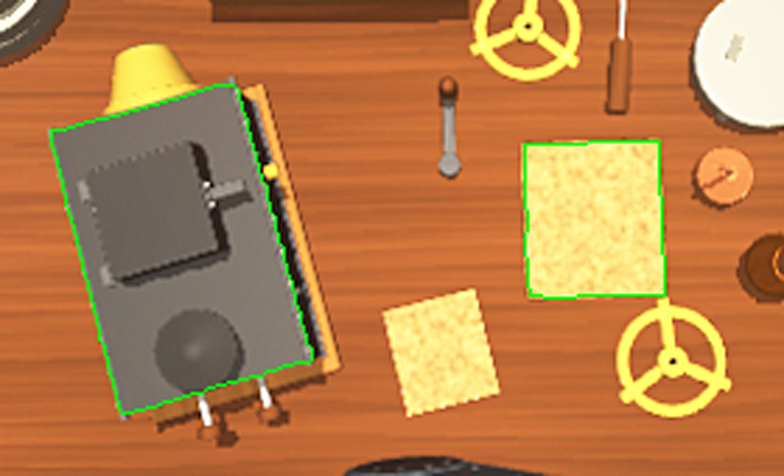

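```bash
cat >> h.py <<'E'
def edges(uv_corners,img,info,z,n=40,half=6):
    pass
E
python3 - <<'E'
from bench import arm
from h import *
f=np.load("top0.npz");p=f["p"];I=arm.camera_info("top")
# subpixel gradient edges of roof along predicted borders
c=np.array([.4707,.2514]);a=np.deg2rad(15.3);ex=np.array([np.cos(a),np.sin(a)]);ey=np.array([-ex[1],ex[0]])
g=cv2.cvtColor(p,cv2.COLOR_RGB2LAB).astype(np.float32)
for ch,nm in((0,'L'),(2,'b')):
  for name,(o,t,nn,L) in dict(left=(ey*.095,ex,ey,.135),right=(-ey*.095,ex,-ey,.135),back=(-ex*.15,ey,-ex,.08),front=(ex*.15,ey,ex,.08)).items():
    pts=[]
    for s in np.linspace(-L,L,60):
        k=np.linspace(-.022,.022,45)
        q=c+o+t*s+np.outer(k,nn)
        uv=proj(I,np.c_[q,np.full(len(q),.17)]).astype(np.float32)
        val=cv2.remap(g[...,ch],uv[:,0].reshape(1,-1),uv[:,1].reshape(1,-1),cv2.INTER_LINEAR).ravel()
        gr=np.abs(np.gradient(cv2.GaussianBlur(val.reshape(1,-1),(5,1),0).ravel()))
        pts.append([s,k[np.argmax(gr)]])
    pts=np.array(pts);w=np.ones(len(pts),bool)
    for _ in range(6):
        co=np.polyfit(pts[w,0],pts[w,1],1);r=np.abs(np.polyval(co,pts[:,0])-pts[:,1]);w=r<max(.002,np.median(r)*1.5)
    print(nm,name,"offset mm",co[1]*1e3,"slope deg",np.rad2deg(co[0]),w.sum())
E
```

```text
L left offset mm 2.329295126489969 slope deg 0.12578120626154737 51
L right offset mm 3.18311596757138 slope deg -0.06273018738244411 32
L back offset mm 15.179439811824274 slope deg 0.29683660948301166 45
L front offset mm -0.1935248841074074 slope deg 0.17441122439224035 51
b left offset mm 6.316666666666669 slope deg 0.04000616055861856 60
b right offset mm 18.582340022305047 slope deg -0.013565581512027866 53
b back offset mm -0.08780009928133135 slope deg 0.19523321081423392 58
b front offset mm -0.049999999999998955 slope deg 0.0029352346062028792 60
```

```bash
cat > geo.py <<'E'
import numpy as np
from scipy.spatial.transform import Rotation as Ro
yaw=np.deg2rad(15.4)
ex=np.array([np.cos(yaw),np.sin(yaw),0]);ey=np.array([-ex[1],ex[0],0]);ez=np.array([0,0,1.])
c=np.array([.4708,.2510,0])
Rl=np.c_[ex,ey,ez]
def W(p): return c+Rl@(np.array(p)/1000)   # mm lamphouse -> world m
def Lf(p): return (np.asarray(p)-c)@Rl*1000
E
python3 - <<'E'
from bench import arm
from h import *; from geo import *
for n in("top","scene"):
    f=np.load(n+"0.npz");C=Lf(cloud(arm.camera_info(n),f["d"]).reshape(-1,3))
    m=(abs(C[:,0]-35)<48)&(C[:,1]>-45)&(C[:,1]<50)&(C[:,2]>205)&(C[:,2]<250)
    P=C[m];w=np.ones(len(P),bool)
    for _ in range(8):
        A=np.c_[P[:,:2],np.ones(len(P))];k=np.linalg.lstsq(A[w],P[w,2],rcond=None)[0];r=abs(A@k-P[:,2]);w=r<2.5*np.median(r)
    print(n,len(P),"plane",k,"ang",np.arctan(-k[1]),"med",np.median(r),"z at y=58",k@[35,58,1], "z at -50",k@[35,-50,1])
    m=(abs(C[:,0]-35)<12)&(C[:,1]>-100)&(C[:,1]<-58)&(C[:,2]>190)&(C[:,2]<240)
    P=C[m];print("tongue",len(P),P.mean(0),P[:,2].std(),P.min(0),P.max(0))
    i=np.argsort(P[:,1]);print(np.round(P[i][:: max(1,len(i)//12)],0).tolist())
t=W([35,-74,206]);print("tongue px",proj(arm.camera_info("top"),t),proj(arm.camera_info("scene"),t))
E
```

```text
top 1191 plane [-2.93326413e-03 -8.46478553e-02  2.19883419e+02] ang 0.08444654542129852 med 1.5070543986410883 z at y=58 214.87117942836628 z at -50 224.0131477984647
tongue 45 [ 35.79730949 -72.3701384  214.17238406] 2.5396969799385976 [ 29.96883306 -86.051298   207.75393353] [ 41.6824505  -58.20696664 219.67915501]
[[39.0, -86.0, 213.0], [31.0, -84.0, 215.0], [34.0, -82.0, 216.0], [38.0, -80.0, 215.0], [42.0, -78.0, 212.0], [36.0, -77.0, 213.0], [39.0, -75.0, 215.0], [32.0, -72.0, 213.0], [35.0, -71.0, 213.0], [41.0, -69.0, 212.0], [32.0, -68.0, 218.0], [31.0, -66.0, 211.0], [39.0, -64.0, 217.0], [35.0, -62.0, 212.0], [38.0, -60.0, 212.0]]
scene 416 plane [-1.36847728e-03 -9.19073372e-02  2.21469396e+02] ang 0.09164986168430103 med 0.8805056580229831 z at y=58 216.09087363988164 z at -50 226.01686605379956
tongue 29 [ 37.37884788 -76.56840205 215.34043906] 1.9848003567732886 [ 31.50910225 -91.22500476 211.41656552] [ 43.32546558 -58.28199641 219.01059713]
[[39.0, -91.0, 218.0], [42.0, -89.0, 213.0], [33.0, -86.0, 214.0], [36.0, -85.0, 218.0], [41.0, -84.0, 218.0], [35.0, -82.0, 212.0], [35.0, -80.0, 218.0], [37.0, -78.0, 217.0], [43.0, -77.0, 213.0], [36.0, -71.0, 216.0], [39.0, -70.0, 219.0], [39.0, -69.0, 215.0], [42.0, -66.0, 217.0], [35.0, -60.0, 216.0], [41.0, -58.0, 215.0]]
tongue px [[243.64658102 206.88511033]] [[338.30230563 141.29230391]]
```

```bash
cat >> geo.py <<'E'
def tip(th,r=135.):
    s,k=np.sin(th),np.cos(th)
    return W([35.8,58-r*k+26*s,173+r*s+26*k])
ORI=[np.pi,0,yaw]
def tcp(g): return g-np.array([0,0,.019])
E
python3 - <<'E'
from bench import arm
from geo import *
for o in ([np.pi,0,yaw],[np.pi,0,yaw-np.pi]):
    for p in (tip(.088)+[0,0,.1],tcp(tip(.088)),tcp(tip(1.8)),W([35,0,190]),[.5016,-.1885,.1]):
        q=arm.inverse_kinematics(p,o);print(None if q is None else np.round(q,2))
E
```

```text
[ 0.15  0.34  1.49 -0.    1.31 -0.12]
[ 0.15  0.48  1.63 -0.    1.03 -0.12]
[ 0.48  0.44  1.42 -0.    1.28  0.21]
[ 0.28  0.49  1.61 -0.    1.04  0.01]
[-0.57  0.59  1.76 -0.    0.79 -0.84]
None
None
None
None
[-0.57  0.59  1.76  0.    0.79  2.3 ]
```

Run:
```python
from bench import arm
from geo import *
from h import *
g=tip(.088)
s=arm.state();p=s["ee_pos"].copy();p[2]=.36
arm.move_linear(p,feed=.25)
arm.set_gripper(.05,20)
arm.goto(tcp(g)+[0,0,.13],ORI)
arm.move_linear(tcp(g)+[0,0,.045],feed=.15)
s=arm.state();print(s["t"],s["ee_pos"]-tcp(g),s["wrist_force"])
a,d=arm.grab_frame("scene");cv2.imwrite("pics/s1.png",cv2.cvtColor(cv2.resize(a[80:210,250:420],None,fx=4,fy=4,interpolation=2),cv2.COLOR_RGB2BGR))
a,d=arm.grab_frame("top");cv2.imwrite("pics/t1.png",cv2.cvtColor(cv2.resize(a[150:310,170:310],None,fx=4,fy=3.6,interpolation=2),cv2.COLOR_RGB2BGR))
```

```text
5.5083 [ 7.66947464e-04 -4.61069211e-05  4.55860917e-02] [ 0.35770177  0.28421313 -0.28768697]
```

View pics/s1.png

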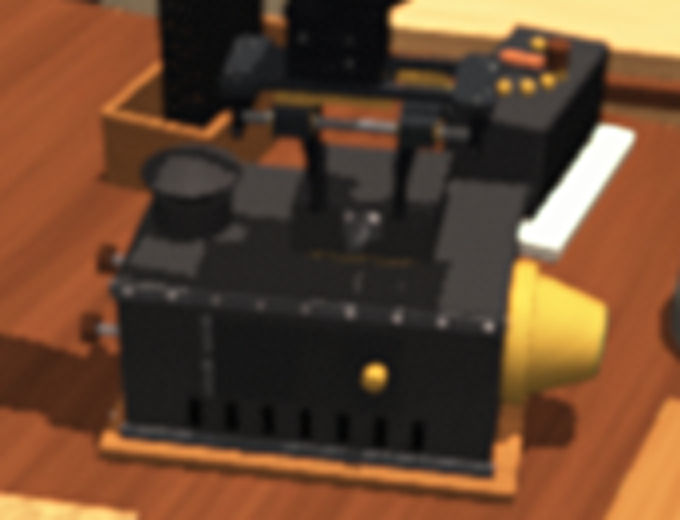

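The fingers at crop (315,190) and (403,190) straddle the tongue at (362,220). I'll descend, pinch and swing the lid.

Run:
```python
from bench import arm
from geo import *
from h import *
g=tip(.088)
arm.move_linear(tcp(g),feed=.12)
arm.set_gripper(0.0,22)
s=arm.state();print(s["t"],s["opening"],s["wrist_force"].round(1),s["ee_pos"]-tcp(g))
assert .009<s["opening"]<.016
mx=0
for th in np.linspace(.088,1.80,13)[1:]:
    arm.move_linear(tcp(tip(th)),feed=.10)
    s=arm.state();print(round(th,2),s["wrist_force"].round(1),round(s["opening"],4))
print(s["t"])
a,d=arm.grab_frame("scene");cv2.imwrite("pics/s2.png",cv2.cvtColor(cv2.resize(a[80:210,250:420],None,fx=4,fy=4,interpolation=2),cv2.COLOR_RGB2BGR))
```

```text
6.8667 0.011745568932784896 [ 1.7  1.6 -0.9] [0.00056283 0.00016185 0.00013456]
0.23 [1.4 2.  1. ] 0.0119
0.37 [2.9 1.8 0.6] 0.0117
0.52 [2.6 3.2 1.3] 0.0118
0.66 [3.3 3.9 0.2] 0.0118
0.8 [ 3.6  2.6 -0.4] 0.0113
0.94 [ 4.5  2.4 -1.7] 0.0116
1.09 [ 4.2  1.9 -2.3] 0.012
1.23 [ 4.4  0.9 -1.8] 0.0114
1.37 [ 5.5  0.9 -2.6] 0.0119
1.51 [ 6.   0.5 -1.8] 0.0117
1.66 [ 4.   1.9 -1.7] 0.0116
1.8 [ 4.   2.1 -1.4] 0.0116
11.0667
```

View pics/s2.png

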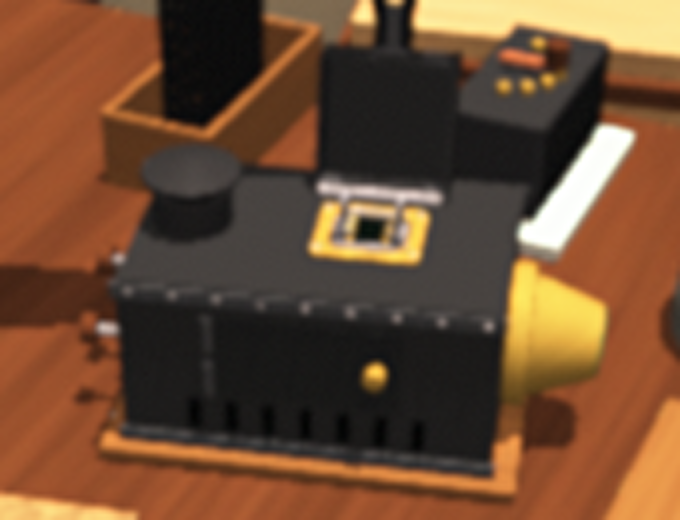

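The lid stands up and the cover shows at crop (370,230). I'll release, back off and measure the cover.

Run:
```python
from bench import arm
from geo import *
from h import *
arm.set_gripper(.04,22)
p=arm.state()["ee_pos"]
arm.move_linear(p+[0,0,.06],feed=.15)
arm.set_gripper(.087)
arm.goto([.45,-.02,.40],ORI)
print(arm.state()["t"],arm.state()["wrist_force"])
for n in("scene","top"):
    a,d=arm.grab_frame(n);np.savez(n+"3.npz",p=a,d=d)
    b=a[70:200,250:420] if n=="scene" else a[150:300,170:310]
    cv2.imwrite(f"pics/{n}3.png",cv2.cvtColor(cv2.resize(b,None,fx=4,fy=4,interpolation=2),cv2.COLOR_RGB2BGR))
for nm,q in dict(o=[35,0,174],ears=[35,0,190]).items():
  for n in("scene","top"): print(nm,n,proj(arm.camera_info(n),W(q)))
for n in("scene","top"):
    f=np.load(n+"3.npz");C=Lf(cloud(arm.camera_info(n),f["d"]).reshape(-1,3))
    m=(abs(C[:,0]-35)<50)&(C[:,1]>50)&(C[:,1]<160)&(C[:,2]>190)&(C[:,2]<330)
    P=C[m];print(n,len(P));
    if len(P)>50:
        A=np.c_[P[:,2],np.ones(len(P))];w=np.ones(len(P),bool)
        for _ in range(8):
            k=np.linalg.lstsq(A[w],P[w,1],rcond=None)[0];r=abs(A@k-P[:,1]);w=r<2.5*np.median(r)
        print("lid lean from vertical",np.arctan(k[0]),"ang",np.pi/2+np.arctan(k[0]),np.median(r),"zmax",P[:,2].max())
```

```text
14.9417 [-0.44958067  0.02209464  0.10220888]
o scene [[341.52672496 137.54346997]]
o top [[220.52253073 215.12795325]]
ears scene [[341.66030723 133.14450661]]
ears top [[219.19303632 214.73037418]]
scene 880
lid lean from vertical 0.19720642714389558 ang 1.7680027539387921 2.861685547059409 zmax 313.45151861881715
top 669
lid lean from vertical -0.01487310977191806 ang 1.5559232170229784 9.331843124615233 zmax 314.76116193854796
```

View pics/scene3.png

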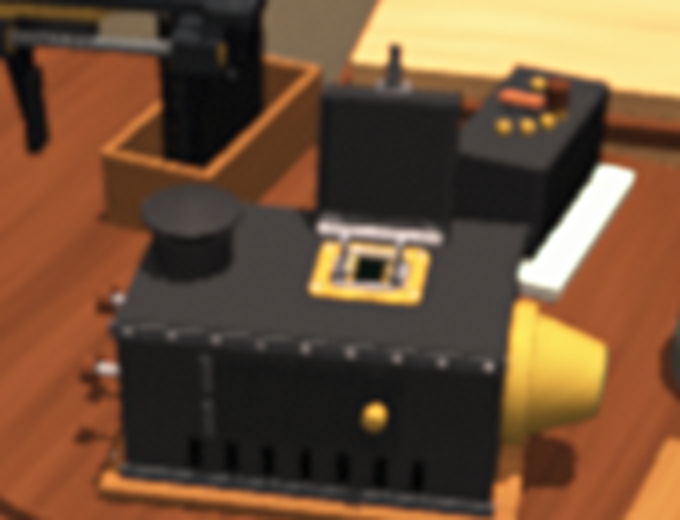

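View pics/top3.png

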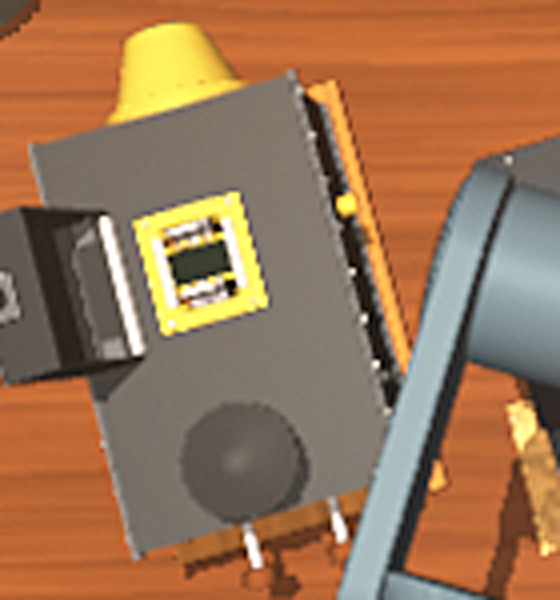

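The lid stands at about 1.77–1.8 rad. Next I'll measure the brass frame of the cover, at top crop (202,262), in both views.

Run:
```python
from bench import arm
from h import *; from geo import *
for n,win in(("top",(192,238,200,240)),("scene",(124,148,324,362))):
    p=np.load(n+"3.npz")["p"];I=arm.camera_info(n)
    S=8;a,b,c0,e=win
    big=cv2.resize(p[a:b,c0:e],None,fx=S,fy=S,interpolation=cv2.INTER_CUBIC)
    hsv=cv2.cvtColor(big,cv2.COLOR_RGB2HSV)
    m=((hsv[...,0]>12)&(hsv[...,0]<35)&(hsv[...,1]>110)&(hsv[...,2]>110)).astype(np.uint8)
    cs,_=cv2.findContours(m,cv2.RETR_EXTERNAL,cv2.CHAIN_APPROX_NONE);k=max(cs,key=cv2.contourArea).reshape(-1,2)
    uv=(k+.5)/S-.5+[c0,a]
    q=Lf(onplane(I,uv,.173 if n=="scene" else .174))[:,:2].astype(np.float32)
    r=cv2.minAreaRect(q);print(n,np.round(r,2) if 0 else r, q.min(0),q.max(0))
```

```text
top ((35.24576950073242, 2.409637451171875), (87.70927429199219, 79.35741424560547), 0.17082735896110535) [ -8.586003 -37.221676] [79.158615 42.2038  ]
scene ((36.493560791015625, 1.3419151306152344), (92.19573974609375, 90.8596420288086), 0.9796369075775146) [ -9.903319 -43.825813] [82.19926  47.252235]
```

```bash
cat >> geo.py <<'E'
CX,CY=35.8,1.6
O2=[np.pi,0,yaw+.002]
E
python3 - <<'E'
from bench import arm
from geo import *
from h import *
arm.goto(W([CX,CY,300]),O2)
arm.move_linear(W([CX,CY,215]),feed=.15)
arm.set_gripper(.075,3)
arm.sleep(.2)
s=arm.state();b=s["wrist_force"];print(s["t"],b,Lf(s["ee_pos"]),s["opening"])
a,d=arm.grab_frame("scene");cv2.imwrite("pics/s4.png",cv2.cvtColor(cv2.resize(a[90:180,280:400],None,fx=6,fy=6,interpolation=2),cv2.COLOR_RGB2BGR))
for z in (195,186,181,178):
    arm.move_linear(W([CX,CY,z]),feed=.05)
    s=arm.state();print(z,(s["wrist_force"]-b)@Rl,Lf(s["ee_pos"]))
    if abs((s["wrist_force"]-b)[2])>3: print("contact");break
a,d=arm.grab_frame("scene");cv2.imwrite("pics/s5.png",cv2.cvtColor(cv2.resize(a[90:180,280:400],None,fx=6,fy=6,interpolation=2),cv2.COLOR_RGB2BGR))
E
```

```text
17.6833 [-0.34885375 -0.07757058  0.28801263] [ 35.76515992   1.63964277 214.94496057] 0.07493072252233375
195 [0.93224877 0.521125   0.0549353 ] [ 35.61731026   1.58424606 194.57189908]
186 [ 0.3744657  -0.31801908 -0.44244485] [ 35.52151184   1.59145272 185.61001714]
181 [1.20145214 0.66614696 0.53975966] [ 35.54118048   1.60161207 180.6629469 ]
178 [ 0.19315149  0.65343479 -0.45862504] [ 35.67566072   1.60109938 177.83843077]
```

View pics/s5.png

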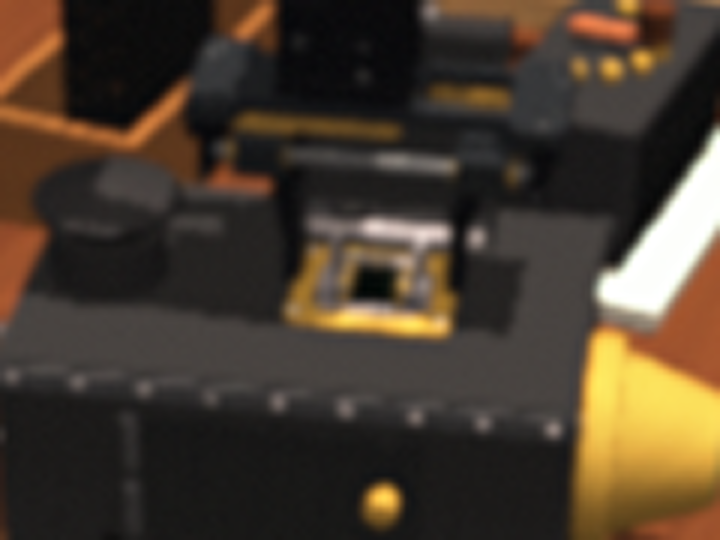

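The fingers at crop (290,215) and (465,215) straddle the ears at (330,285) and (420,275). Next I'll feel for each ear from its own side.

```bash
cat >> geo.py <<'E'
def fx(arm,n=5):
    v=[]
    for _ in range(n):
        arm.sleep(.012);v.append(arm.state()["wrist_force"]@Rl)
    return np.mean(v,0)
E
python3 - <<'E'
from bench import arm
from geo import *
t0=arm.state()["t"];b=fx(arm,8);print("base",b)
x0=CX;res={}
op=arm.state()["opening"]
for sgn in (+1,-1):
    dx=0;hit=None
    def go(dx): arm.move_linear(W([x0+sgn*dx,CY,178]),feed=.03)
    log=[]
    step=1.5
    while dx<17:
        dx+=step;go(dx);f=fx(arm)[0]-b[0];log.append((round(dx,2),round(f,2)))
        if abs(f)>2.2:
            if step<1: hit=dx;break
            dx-=1.8;go(dx);step=.4
    x=Lf(arm.state()["ee_pos"])[0]
    print(sgn,log[-9:],"tcp x",x)
    # moving +x: the -x finger touches the -x ear
    res[sgn]=x-sgn*op*500
    arm.move_linear(W([x0,CY,178]),feed=.06)
print("ear faces x",res,"mid",(res[1]+res[-1])/2,"width",res[-1]-res[1],"t",arm.state()["t"]-t0,arm.state()["t"])
E
```

```text
base [ 0.08850419 -0.18193064 -0.01722117]
1 [(10.5, np.float64(0.1)), (12.0, np.float64(-0.27)), (13.5, np.float64(-0.01)), (15.0, np.float64(-0.68)), (16.5, np.float64(-2.38)), (15.1, np.float64(0.23)), (15.5, np.float64(-0.14)), (15.9, np.float64(-1.03)), (16.3, np.float64(-2.4))] tcp x 51.424495115577265
-1 [(6.0, np.float64(0.2)), (7.5, np.float64(0.23)), (9.0, np.float64(-0.01)), (10.5, np.float64(-0.07)), (12.0, np.float64(0.15)), (13.5, np.float64(0.78)), (15.0, np.float64(3.63)), (13.6, np.float64(1.48)), (14.0, np.float64(2.7))] tcp x 21.980930700654127
ear faces x {1: np.float64(13.942648239324221), -1: np.float64(59.46277757690717)} mid 36.7027129081157 width 45.52012933758295 t 9.25 28.4167
```

Run:
```python
from bench import arm
from geo import *
x=36.7
arm.move_linear(W([x,CY,178]),feed=.06)
arm.set_gripper(.052,3); b=fx(arm,6)
arm.set_gripper(.030,3); arm.sleep(.1)
s=arm.state();print("light",s["opening"],"f",fx(arm)-b,Lf(s["ee_pos"]),s["t"])
```

```text
light 0.047639738679166196 f [-1.4514549   0.09938139  0.94667907] [ 36.33315408   1.61292692 177.99001865] 29.8083
```

Run:
```python
from bench import arm
from geo import *
b=np.array([.1,-.2,0])
arm.move_linear(W([36.2,CY,178]),feed=.03)
print("f",fx(arm)-b,arm.state()["opening"])
for o in (.0445,.0415,.0390,.0372):
    arm.set_gripper(o,10.5);arm.sleep(.08)
    s=arm.state();print(o,s["opening"],"f",(fx(arm)-b).round(2),Lf(s["ee_pos"]).round(2),s["t"])
```

```text
f [-0.27365713  0.32451491 -0.01555019] 0.04768317052126132
0.0445 0.044629258443332674 f [-0.11  0.04  0.41] [ 36.37   1.6  178.04] 30.4417
0.0415 0.04186682919366775 f [0.21 0.5  0.67] [ 36.28   1.62 178.06] 30.9167
0.039 0.03938445254201136 f [0.05 0.67 0.87] [ 36.26   1.62 178.06] 31.3667
0.0372 0.037418237097952375 f [-0.3   0.54  1.54] [ 36.29   1.6  178.06] 31.7833
```

Both ears are in about 5.1 mm with no net side force. I'll draw the cover up in small steps and watch the force.

Run:
```python
from bench import arm
from geo import *
from h import *
b=np.array([.1,-.2,0])
for dz in (1,2,3,4.5,7,10,14,18,22,26,30):
    arm.move_linear(W([36.2,CY,178+dz]),feed=.03)
    f=fx(arm,4)-b;s=arm.state();print(dz,f.round(2),Lf(s["ee_pos"]).round(2),round(s["opening"],4))
    if abs(f[2])>6.5 or abs(f[:2]).max()>5:
        print("STOP");break
print(s["t"])
a,d=arm.grab_frame("scene");cv2.imwrite("pics/s6.png",cv2.cvtColor(cv2.resize(a[80:180,270:400],None,fx=6,fy=6,interpolation=2),cv2.COLOR_RGB2BGR))
```

```text
1 [-0.06 -0.11 -2.23] [ 35.69   1.55 178.5 ] 0.0372
2 [-0.22 -0.08 -1.68] [ 36.05   1.6  179.89] 0.0373
3 [ 0.27 -0.01 -1.65] [ 36.22   1.61 181.07] 0.0375
4.5 [-0.43 -0.07 -2.36] [ 36.28   1.61 182.62] 0.0372
7 [ 0.04  0.54 -1.71] [ 36.31   1.61 185.15] 0.0372
10 [-0.2   0.34 -2.13] [ 36.26   1.58 188.18] 0.0375
14 [ 0.25  0.27 -1.74] [ 36.23   1.58 192.19] 0.0375
18 [-0.01 -0.04 -2.48] [ 36.3    1.61 196.19] 0.0374
22 [-0.21  0.21 -2.11] [ 36.32   1.61 200.19] 0.0375
26 [ 0.29  0.25 -2.06] [ 36.32   1.6  204.19] 0.0377
30 [-0.69  0.43 -1.84] [ 36.34   1.58 208.2 ] 0.0376
35.1083
```

View pics/s6.png

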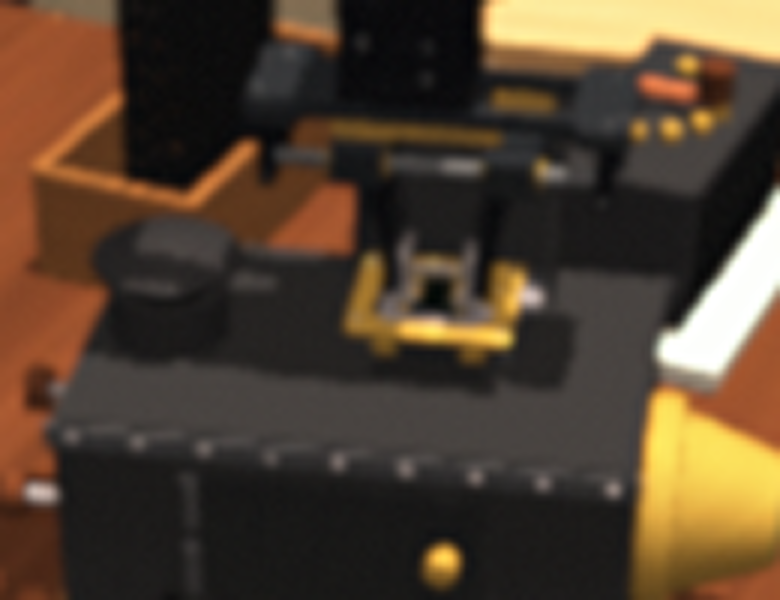

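The cover is free and hanging straight, and the force is only its 2 N weight. I'll cross-check the mat centre from the scene view, then carry the cover over.

Run:
```python
from bench import arm
from geo import *
from h import *
p=np.load("scene0.npz")["p"];I=arm.camera_info("scene");hsv=cv2.cvtColor(p,cv2.COLOR_RGB2HSV)
m=np.zeros(p.shape[:2],np.uint8);m[240:303,228:320]=1
m&=((hsv[...,0]>13)&(hsv[...,0]<32)&(hsv[...,1]<175)&(hsv[...,2]>160)).astype(np.uint8)
m=cv2.morphologyEx(m,cv2.MORPH_OPEN,np.ones((3,3)))
n,l,s,c=cv2.connectedComponentsWithStats(m);i=1+np.argmax(s[1:,4])
cs,_=cv2.findContours((l==i).astype(np.uint8),0,1)
q=onplane(I,max(cs,key=len).reshape(-1,2),.004)[:,:2]*1000
print(cv2.minAreaRect(q.astype(np.float32)))
arm.move_linear(W([36.2,CY,300]),feed=.15)
M=np.array([.5016,-.1885,0]);O3=[np.pi,0,.0134]
arm.move_linear(M+[0,0,.20],O3,feed=.18)
arm.move_linear(M+[0,0,.075],feed=.15)
s=arm.state();print(s["t"],s["opening"],fx(arm)@Rl.T if 0 else s["wrist_force"],s["ee_pos"])
for n in("scene","top"):
    a,d=arm.grab_frame(n)
    b=a[180:330,180:370] if n=="scene" else a[130:290,290:460]
    cv2.imwrite(f"pics/{n}7.png",cv2.cvtColor(cv2.resize(b,None,fx=3.7,fy=3.7,interpolation=2),cv2.COLOR_RGB2BGR))
```

```text
((503.7555236816406, -191.18902587890625), (183.46868896484375, 164.13734436035156), 0.42248067259788513)
39.625 0.037452516204470584 [-0.84199635  0.3962742  -2.0487607 ] [ 0.50225155 -0.18882081  0.07563576]
```

View pics/scene7.png

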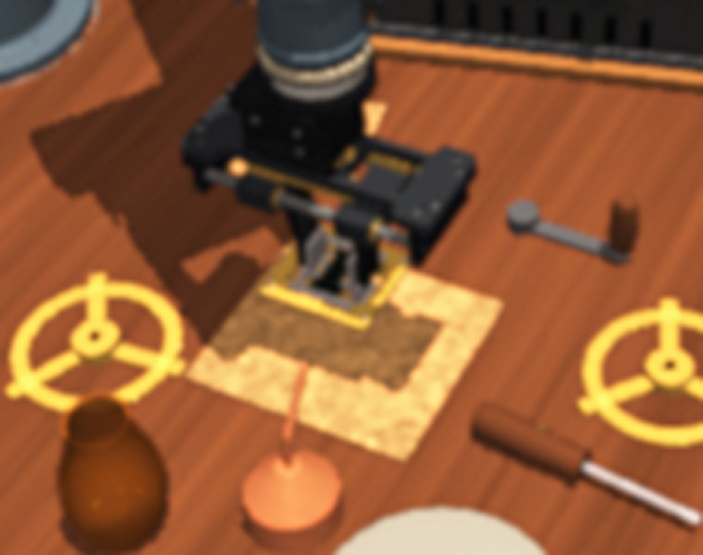

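View pics/top7.png

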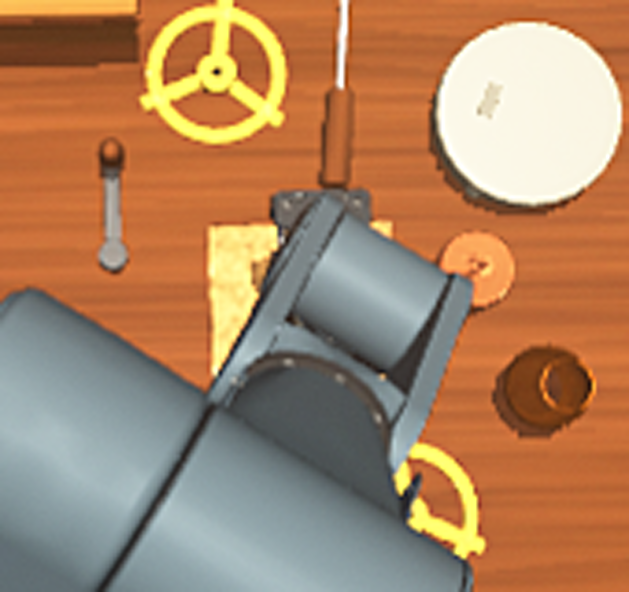

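The two views agree on the mat centre to within 3 mm (mean (502.7, −189.8) mm). The cover hangs level, ears up, over the mat. I'll lower until it just touches.

Run:
```python
from bench import arm
from geo import *
M=np.array([.5024,-.1895,0])
arm.move_linear(M+[0,0,.034],feed=.08)
I3=lambda:fx(arm,5)[2]
b=I3();print("base",b,arm.state()["ee_pos"])
z=.034
while z>.023:
    z-=.0007
    arm.move_linear(M+[0,0,z],feed=.015)
    f=I3()-b;print(round(z,4),round(f,2),arm.state()["ee_pos"][2].round(4))
    if f>1.5: break
print(arm.state()["t"])
```

```text
base -2.0131805731980066 [ 0.50261983 -0.18962448  0.03411368]
0.0333 -0.01 0.0337
0.0326 0.34 0.0326
0.0319 0.01 0.0318
0.0312 0.45 0.0311
0.0305 0.16 0.0305
0.0298 -0.12 0.0298
0.0291 -0.04 0.0291
0.0284 -0.31 0.0284
0.0277 4.08 0.028
43.0583
```

Run:
```python
from bench import arm
from geo import *
from h import *
for o in (.041,.045,.050,.064): arm.set_gripper(o)
s=arm.state();print(s["wrist_force"],s["opening"])
p=s["ee_pos"].copy()
arm.move_linear(p+[0,0,.05],feed=.06)
arm.move_linear(p+[0,0,.22],feed=.2)
arm.goto([.42,.12,.42],ORI)
print(arm.state()["t"])
for n in("scene","top"):
    a,d=arm.grab_frame(n);np.savez(n+"8.npz",p=a,d=d)
    b=a[70:330,180:400] if n=="scene" else a[130:310,160:460]
    cv2.imwrite(f"pics/{n}8.png",cv2.cvtColor(cv2.resize(b,None,fx=2.3 if n=="scene" else 2.6,fy=2.3 if n=="scene" else 2.6,interpolation=2),cv2.COLOR_RGB2BGR))
```

```text
[-0.64486586  0.25438595  0.1827914 ] 0.06382135079038177
48.1667
```

View pics/scene8.png

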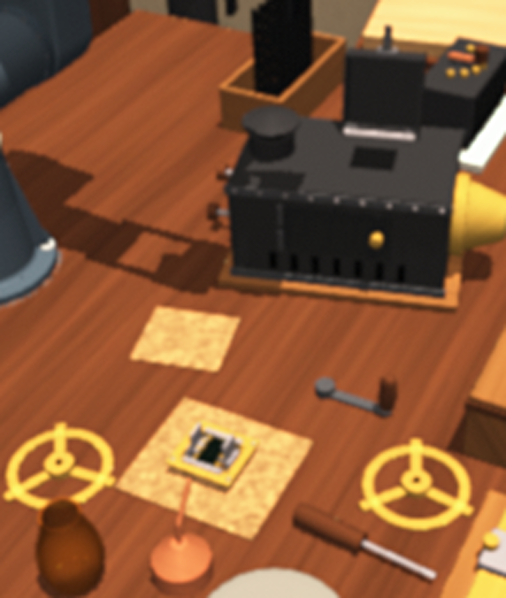

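View pics/top8.png

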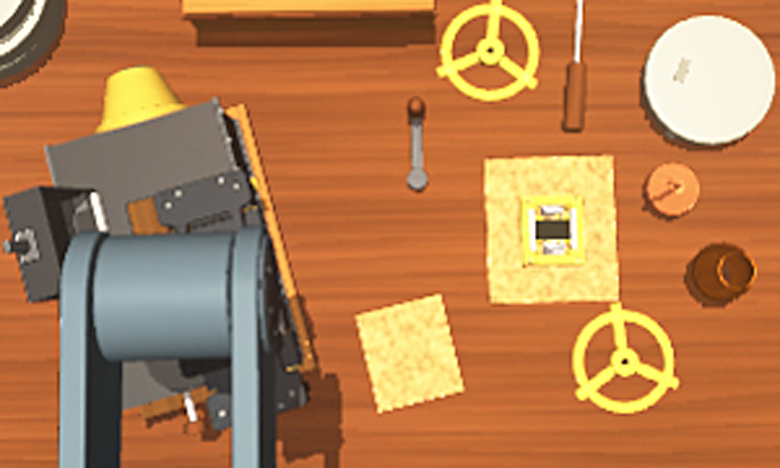

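The cover is centred on the mat with its ears up, at top crop (553,230) against a mat centre of (552,230). The port is empty, the lid is up and the bystanders look unmoved. I'll do one numeric check, then hand in.

Run:
```python
from bench import arm
from h import *; from geo import *
I=arm.camera_info("top");p=np.load("top8.npz")["p"];h=cv2.cvtColor(p,cv2.COLOR_RGB2HSV)[195:240,350:392]
m=((h[...,0]>20)&(h[...,1]>150)&(h[...,2]>150)).astype(np.uint8)
cs,_=cv2.findContours(m,0,1);k=max(cs,key=cv2.contourArea).reshape(-1,2)+[350,195]
print("cover",cv2.minAreaRect((onplane(I,k,.024)[:,:2]*1000).astype(np.float32)))
d=cv2.absdiff(np.load("top0.npz")["p"],p).max(2);d[:, :300]=0;d[270:]=0
print("changed px outside mat",[(x,y,w,hh,a) for x,y,w,hh,a in cv2.connectedComponentsWithStats((d>60).astype(np.uint8))[2][1:] if a>6])
C=Lf(cloud(arm.camera_info("scene"),np.load("scene8.npz")["d"]).reshape(-1,3))
m=(abs(C[:,0]-35)<50)&(C[:,1]>50)&(C[:,1]<160)&(C[:,2]>190)&(C[:,2]<315);P=C[m]
print("lid ang",np.pi/2+np.arctan(np.polyfit(P[:,2],P[:,1],1)[0]))
s=arm.state();print(s["t"],s["opening"],s["wrist_force"]);arm.finish_job()
```

```text
cover ((498.3631591796875, -152.90316772460938), (6.38990592956543, 79.799072265625), 88.60026550292969)
changed px outside mat [(np.int32(363), np.int32(209), np.int32(20), np.int32(19), np.int32(251)), (np.int32(361), np.int32(231), np.int32(6), np.int32(2), np.int32(7))]
lid ang 1.5706360163353796
48.2667 0.06402435093582934 [ 0.13249747  0.31884622 -0.23944221]
the job is handed in; nothing more can be done
```

The job is done and handed in at 48.3 s, with the cover on the mat and the lid standing open. The simulator gives no verdict.

**What I did**
- I swung the lid up by its tongue to a commanded 1.80 rad and let go; it stayed standing.
- I felt for each ear separately, centred the gripper between them, and pushed both in about 5.1 mm each, with the grip limited to 10.5 N and side force under 1 N.
- I drew the cover straight up. The only force during the draw was its own weight, about 2 N.
- I lowered it until it just touched the middle of the larger cork mat, with about 4 N at contact, then released it in steps and backed away.

**What the last checks showed**
- **Pictures:** the cover is upright and within a few millimetres of the mat's centre. The port is empty and the lid is up.
- **Bystanders:** comparing the top pictures before and after, over the area covering the mat and most of the bystanders, showed changes only at the cover itself. Nearer the robot and around the lamphouse I checked by eye only.

**What failed or disagreed**
- **Cover position:** the final colour-mask measurement of the cover failed, because it caught only one strip of the frame. Its centring therefore rests on the picture and on where the arm set it down.
- **Lid angle:** the last line fit for the lid angle gave 1.57 rad, without removing outliers. An earlier fit that did remove them gave 1.77 rad, which agrees with the commanded 1.80. A noisy top-view fit at that time gave 1.56. The lid looks the same in the pictures from both moments.

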